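Put the rasp tray away in the push-to-open bench locker

TASK

Put the tray of rasps away in the low bench locker. First swing the counterweighted bar up from across the locker's door, over its balance point, so that it stays up by itself; then push the door in so that its spring catch lets go and pops it ajar, swing the door open until it stands at least square to the locker's front, and slide the tray in, upright, far enough that the door could be shut behind it (leave the door open). Leave everything else on the bench where it is.

Things in the scene. Friction and masses are not known exactly. Their poses are not given: they have to be found in the camera images.
- locker: Low plywood locker, fixed on the bench left of centre, 204 wide, 235 deep, 85 mm high, no floor (the bench is its floor), roofed only over its rear 125 mm. Origin: middle of its front opening at bench level; x points into the locker (roughly to the robot's left), z up; the +y end is the one nearer the robot. Opening y -90 to +90 mm, clear height 80 mm, inner depth 223 mm.
- door (a joint): Angle (rad) of the wooden door: 0 shut, grows as its free edge swings out to locker -x, stop at 1.85. Shut, a catch holds it against any pull. Pushed in near the free edge (about 4 to 5 N) it gives 9 mm (joint -0.055) to a firm stop and the catch lets go; as the pusher draws back it pops out to about 0.6. From there it swings with slight friction and stays where left; the catch does not re-engage.
- door_hinge (a point): Point on the door's upright hinge line (locker x 0, y -86 mm: the end farther from the robot), at its front face, 40 mm above the bench. The door is 170 wide, 72 high (4 to 76 mm above the bench), 12 mm thick, without handle, set into the opening with its front face at locker x = 0 when shut.
- door_edge (a point): Point on the door's free edge, on its front (outer) face, 40 mm above the bench, 172 mm from the hinge line; it moves with the door. With the door popped ajar this edge stands about 100 mm out and the gap behind it is open from above. On the inner face, 22 mm from this edge, a small steel catch tooth stands out 18 mm (54 to 66 mm above the bench).
- bar (a joint): Angle (rad) of the flat steel bar (14 high, 10 mm thick) lying level 50 mm in front of the shut door, 50 mm above the bench: 0 lying, grows as its free end rises, 1.57 upright, stop at 1.9, leaning away from the door. With its counterweight disc (54 mm across, over the pivot) it lifts with under 1 N; balance at about 0.6, past it the bar goes on slowly by itself to 1.9. Lying, it blocks the door.
- bar_pivot (a point): The bar's pivot, 50 mm above the bench at locker x -50, y -125 mm; the axis is level, parallel to the locker's x axis. It sits on a fixed steel bracket (locker y -135 to -113, x -40 to +20 mm, 66 mm high). The bar's free end lies on a small fixed rest (locker y 88 to 111, x -58 to 0 mm, up to 44 mm high).
- bar_grip (a point): Middle of the round grip pin (14 mm thick) at the bar's free end, 205 mm from the pivot axis. The pin is parallel to the pivot axis and stands out from the bar, away from the door (locker x -55 to -112 mm, this point at -86 mm). It can be pinched from above and turns in the grip.
- tray: Shallow open wooden tray with three rasps fixed in it, 170 long (its x axis), 100 wide (y), 45 mm high, walls 8 mm, about 0.6 kg, loose on the bench to the right of the locker. Origin: centre of its underside, z up. One end (its +x end, without the wooden rasp handles) faces the locker roughly.
- tray_corner0 (a point): Outer corner of the tray at its -x end, -y side, 20 mm above its underside.
- tray_corner1 (a point): Outer corner of the tray at its -x end, +y side, 20 mm above its underside.
- tray_corner2 (a point): Outer corner of the tray at its +x end, -y side, 20 mm above its underside.
- tray_corner3 (a point): Outer corner of the tray at its +x end, +y side, 20 mm above its underside.
- mug: Bystander: stoneware mug, 80 mm across, 90 mm high. Origin: centre of its foot. Leave alone.
- jar: Bystander: amber glass jar with a brass lid, 72 mm across, 100 mm high. Origin: centre of its foot. Leave alone.
- tin: Bystander: plain steel tin, 74 mm across, 90 mm high. Origin: centre of its foot. Leave alone.
- mallet: Bystander: wooden mallet lying down, 260 mm long. Leave alone.
- wire_brush: Bystander: wire brush lying down between robot and locker. Leave alone.
- graver: Bystander: hand graver with wooden handle lying down, 180 mm long. Leave alone.
- offcut: Bystander: wooden offcut, 100 x 45 x 30 mm. Leave alone.
- wax: Bystander: flat brass tin, 64 mm across, 30 mm high, standing on the rear half of the locker's roof. Leave alone.
There are look-alikes about, which are no part of the job. What is shaped like the tray but green is not meant.

How it is judged:
On the way, in this order (a step that is already met when the one before it is completed fails the run):
1. the bar stands up by itself, past upright (value of joint bar above 1.5 rad and contact force between bar and the fingers below 0.1 N), for 0.2 s.
2. the door, pushed in, has popped ajar (value of joint door above 0.25 rad), for 0.1 s.
3. the door is swung open, about square to the front or wider (value of joint door above 1.4 rad), for 0.2 s.
4. the tray is inside the locker, clear of the door (x of each of tray_corner0, tray_corner1, tray_corner2, tray_corner3 in the frame of locker above 0.02 m and y of tray_corner0 in the frame of locker between -0.1 and 0.1 m and y of tray_corner1 in the frame of locker between -0.1 and 0.1 m and y of tray_corner2 in the frame of locker between -0.1 and 0.1 m and y of tray_corner3 in the frame of locker between -0.1 and 0.1 m), for 0.2 s.
At the end, for the whole second after the job is handed in: All four corners of the tray lie inside the locker, at least 20 mm behind the front opening, the tray upright on the bench and at rest; the door still stands open more than 1.4 rad (about square to the front or wider) and the bar still stands up by itself (more than 1.5 rad) (all of step 4 and angle between tray's own z axis and vertical below 0.1 rad and height (world z) of tray below 0.01 m and linear speed of tray below 0.02 m/s and value of joint door above 1.4 rad and value of joint bar above 1.5 rad); the robot touches nothing.
It fails at once if something else on the bench was moved more than 30 mm (distance of any of mug, jar, tin, mallet, wire_brush, graver, offcut, wax from where it was at the start of the episode above 0.03 m).
It also fails if it takes over 72 s, if anything falls off the work surface, if the arm or the gripper's body presses on something with over 40 N, if the wrist force passes 120 N, or if a joint passes its speed limit or range.

ROBOT

A 6-joint arm with a two-finger parallel gripper is mounted at the origin on the work surface. World frame = base frame: x ahead of the robot, y to its left, z up, the work surface at z = 0. Lengths are in m, angles in rad, forces in N, time in s.
With the tool pointing down it reaches from about 0.375 to 0.9 m from the base axis. Payload 3.1 kg.
Tool frame: the origin (TCP) lies on the centre line of the jaws, within the pads' length; the fingertips stand manip.finger_overhang ahead of it and the grasp point (between the pads) lies 11 mm behind it (manip.finger_overhang is the distance from the TCP to the fingertips, in m); y points along the fingers, z is the direction in which the jaws open and shut, and the axes are right-handed (so a half turn about y gives the same grasp; the last joint's range is limited). The gripper opens to 85 mm and grips with 20 to 120 N. Pads are 22 mm wide; open, the fingers measure 114 mm over their backs; the gripper's body (76 mm by 85 mm) begins 54 mm behind the grasp point. The pads swing forward as they close: fully open they stand 13 mm farther back than shut.
Start: joints at [-1.429, 0.527, 1.433, -0, 1.181, -0.178], TCP at [0.197, -0.593, 0.239] pointing down, gripper open.
Joint ranges: [-3.08, 3.08], [-0.75, 2.2], [0.22, 2.44], [-1.43, 4.57], [0, 2.65], [-2.85, 2.85]. Speed limits (rad/s): [2.79, 2.79, 3.14, 3.14, 3.14, 3.14].

INTERFACE

Orientations are given as a unit quaternion [x, y, z, w].
In Python, from station import manip gives the robot as it stands.
- The arm moves only by the tool send_rows, never from a script. Its argument "plan" is a list of rows, each an object with "linear": the shift along the tool's x, y, z in units of 30 mm (1.0 is 30 mm), a list of three; "roll": the turn about the tool's y in units of 6 degrees (1.0 is 6 degrees). In form: [{"linear": [tx, ty, tz], "roll": roll}, ...]. A call has exactly 5 rows; each row shifts and turns the commanded pose from where the row before left it, along the tool's axes as they then stand; what a row does not reach is not made up. A row lasts 1/8 s, in which the tool goes at most 62.5 mm and 10.7 degrees, less where a joint would pass 70% of its speed; a pose out of reach is approached as far as the arm can. A call is refused whole if a number of a shift passes 1 or a number of a turn 1, either way. A call with a gripper value outside its range is refused whole. "claw" is the finger opening in mm, from 0 to 85.4, set as the call begins (left out, the last holds). The fingers move at their own pace and stop on an object; "force" is the grip in N (left out, the last holds). Time passes only in rows, so rows that do not move let the fingers close, or fill a call up. It gives the time, the measured TCP pose, the force and the opening at its end, in the units of the state.
- manip.sense(): the state, without advancing time (a new reading comes with each control period).
- manip.snapshot(name): name is "scene" or "side" or "wrist"; returns the picture (400x640x3 uint8, blue, green, red); there is no depth.
- manip.get_calibration(name): a dict with "fovy" (degrees; the focal length in pixels is half the picture's height over the tangent of half this angle, whatever the lens; pixels are square), "cx", "cy" (the principal point, pixels), "k1" (the pictures are not rectified: a ray, as slopes to the right and down, at radius r is drawn at 1 + k1 r^2 times it, then the intrinsics apply), "cam_to_world" (4x4, takes a point from camera to world coordinates); the wrist camera has in their place "tool_from_camera" (4x4, takes a point from camera to tool coordinates, whose origin is the TCP and whose axes are the tool frame's). Camera axes: x right, y down, z forward; pixel columns grow to the right and rows downward; lengths in m; the calibration is good to about 2 mm. A picture is of the moment at which its call begins: read the wrist's pose just before it. get_calibration takes no time and is no camera call.
- manip.sign_off(): hands the job in, once; it reports no verdict.
Trained networks look in the newest picture that a camera, given by its name, has taken for a name from the list of things; names that differ only in an ending like _2 or _b are one class to them, and where a whole thing is asked for, a point or a joint stands for the part that bears it (a point fixed in the world has none). Each returns a list of dicts, best first, with "p" (0 to 1); they miss things now and then, are a little off and sometimes report something else, mostly with a low value. They report only what shows in the picture. A call takes as long as a camera call. They do not tell look-alikes from the thing itself.
- manip.look_for(camera, query): "extent" ([left, top, right, bottom] in pixels, round what is visible of it).
The state is a dict: "t": time; "q": joint angles; "qd": joint speeds; "tau": joint torques, N m; "tcp_pos": TCP position; "tool_rot": TCP orientation; "force": force on the tool from outside, world axes, zero at the start; "ft_torque": the same for the moment, N m; "finger_gap": opening from 0.0 (shut) to 1.0 (fully open).
Only numpy, scipy, OpenCV 4.12 (cv2) and the standard library are available. Lean on these libraries where they do the work, as an engineer would, in place of code of your own. Each camera call takes 0.05 s, during which the arm holds its last target.

## Working session

There is one attempt and no reset: what is moved stays moved. The work goes in short steps, Python scripts to look and compute and a tool call to move; the robot and the scene stay as the last step left them, time stands still between calls to the robot, and variables do not carry over. Pictures are saved under pics/ and viewed, and the job is handed in when it is done.

Besides the shell and the picture viewer there is one more tool, called as name(argument=value, ...), one argument or row to a line, values as JSON. send_rows: Moves the arm, as the interface text tells. Its arguments: {"type":"object","properties":{"plan":{"type":"array"},"claw":{"type":"number"},"force":{"type":"number"}},"required":["plan"]}

```bash
ls; mkdir -p pics; cat > h.py <<'E'
import numpy as np, cv2
from station import manip
from scipy.spatial.transform import Rotation as R
def cal(n):
    c=manip.get_calibration(n); f=200/np.tan(np.radians(c['fovy'])/2); return c,f
def cam2w(n,s=None):
    c,f=cal(n)
    if 'cam_to_world' in c: return np.array(c['cam_to_world'])
    s=s or manip.sense(); T=np.eye(4);T[:3,:3]=R.from_quat(s['tool_rot']).as_matrix();T[:3,3]=s['tcp_pos']
    return T@np.array(c['tool_from_camera'])
def ray(n,u,v,s=None):
    c,f=cal(n); T=cam2w(n,s)
    K=np.array([[f,0,c['cx']],[0,f,c['cy']],[0,0,1.]])
    xd=np.array([(u-c['cx'])/f,(v-c['cy'])/f]); x=xd.copy()
    for _ in range(30): x=xd/(1+c['k1']*(x@x))
    d=T[:3,:3]@np.array([x[0],x[1],1]); return T[:3,3],d
def atz(n,u,v,z,s=None):
    o,d=ray(n,u,v,s); return o+d*(z-o[2])/d[2]
def proj(n,P,s=None):
    c,f=cal(n); T=cam2w(n,s); p=np.linalg.inv(T)@np.append(P,1); x=p[:2]/p[2]
    x=x*(1+c['k1']*(x@x)); return x*f+[c['cx'],c['cy']]
def tri(n1,uv1,n2,uv2,s1=None,s2=None):
    o1,d1=ray(n1,*uv1,s1);o2,d2=ray(n2,*uv2,s2);d1=d1/np.linalg.norm(d1);d2=d2/np.linalg.norm(d2)
    A=np.stack([d1,-d2],1);t=np.linalg.lstsq(A,o2-o1,rcond=None)[0]
    a=o1+t[0]*d1;b=o2+t[1]*d2;return (a+b)/2,np.linalg.norm(a-b)
def snap(n,name):
    im=manip.snapshot(n); cv2.imwrite(f'pics/{name}.png',im); return im
E
python3 - <<'E'
from h import *
s=manip.sense(); print(s, manip.finger_overhang)
for n in ['scene','side','wrist']:
    snap(n,n+'0'); c,f=cal(n); print(n,f,c['cx'],c['cy'],c['k1']); print(np.round(cam2w(n),3))
    for q in (['tray','locker','door','bar','bar_grip','door_edge','bar_pivot'] if n!='wrist' else ['tray']):
        print(q,[(np.round(d['extent']),round(d['p'],2)) for d in manip.look_for(n,q)][:3])
E
```

```text
pics
{'t': 0.0, 'q': array([-1.42853854e+00,  5.28445586e-01,  1.43391060e+00,  1.14765881e-05,
        1.18141070e+00, -1.78520288e-01]), 'qd': array([ 0.00073673, -0.00017269, -0.00014747,  0.00201365, -0.00079267,
       -0.00012652]), 'tau': array([ 1.48700397e-03, -4.42346585e+01, -1.78023291e+01, -1.68316938e-04,
        8.43710499e-03, -5.18846278e-06]), 'tcp_pos': array([ 0.19698293, -0.5924033 ,  0.23834362]), 'tool_rot': array([-0.11290727,  0.69879957, -0.69726255,  0.11294265]), 'force': array([ 0.27132384, -0.00470216, -0.51307978]), 'ft_torque': array([ 0.01820897,  0.05693439, -0.0020079 ]), 'finger_gap': 0.9970818602459909} 0.008
scene 501.4599888811172 315.5792906779997 201.78334034962685 -0.10433361346753656
[[-0.191  0.509 -0.839  1.7  ]
 [ 0.981  0.121 -0.149  0.227]
 [ 0.026 -0.852 -0.523  0.798]
 [ 0.     0.     0.     1.   ]]
tray [(array([175., 185., 243., 224.]), 0.94), (array([319., 268., 394., 313.]), 0.76), (array([266., 152., 290., 190.]), 0.42)]
locker [(array([300., 187., 429., 254.]), 0.79)]
door [(array([336., 189., 352., 221.]), 0.78)]
bar []
bar_gri
[... 401 characters left out ...]
1.044e+00]
 [ 0.000e+00  0.000e+00  0.000e+00  1.000e+00]]
tray [(array([336., 254., 380., 312.]), 0.86), (array([349., 133., 397., 180.]), 0.8), (array([294., 171., 359., 218.]), 0.64)]
locker [(array([264., 131., 359., 220.]), 0.62)]
door [(array([286., 177., 338., 206.]), 0.71)]
bar [(array([340., 254., 378., 312.]), 0.19)]
bar_grip [(array([294., 171., 363., 218.]), 0.83)]
door_edge [(array([288., 172., 336., 201.]), 0.76)]
bar_pivot [(array([293., 172., 358., 219.]), 0.74)]
wrist 299.16526260536955 320.27969653617123 203.5206957206634 -0.019370928222194654
[[ 0.316 -0.905 -0.284  0.27 ]
 [-0.949 -0.301 -0.095 -0.569]
 [-0.     0.299 -0.954  0.373]
 [ 0.     0.     0.     1.   ]]
tray []
```

View pics/scene0.png

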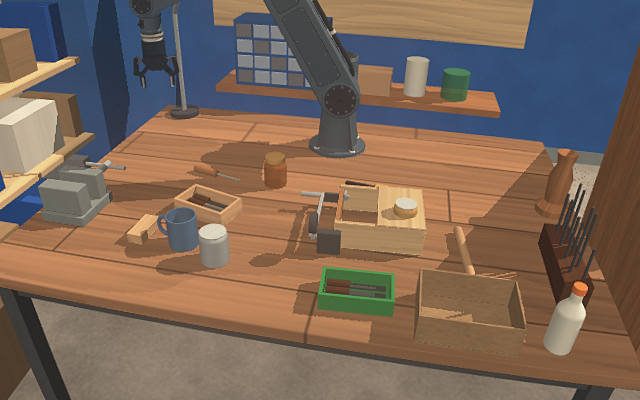

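View pics/side0.png

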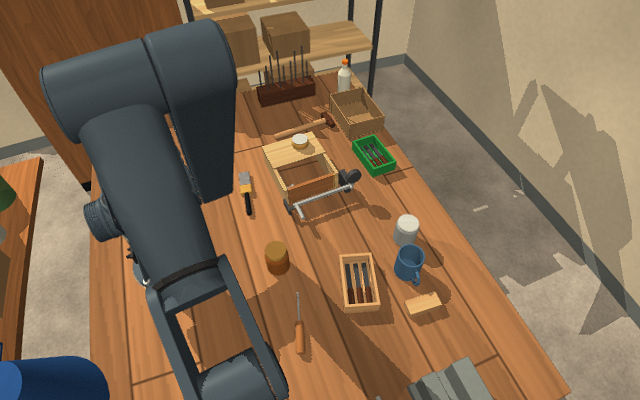

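```bash
python3 - <<'E'
import cv2
a=cv2.imread('pics/scene0.png')[140:330,160:480]; cv2.imwrite('pics/sc0z.png',cv2.resize(a,None,fx=2.5,fy=2.5,interpolation=cv2.INTER_CUBIC))
a=cv2.imread('pics/side0.png')[120:330,240:440]; cv2.imwrite('pics/si0z.png',cv2.resize(a,None,fx=2.8,fy=2.8,interpolation=cv2.INTER_CUBIC))
E
```

```text
(no output)
```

View pics/sc0z.png

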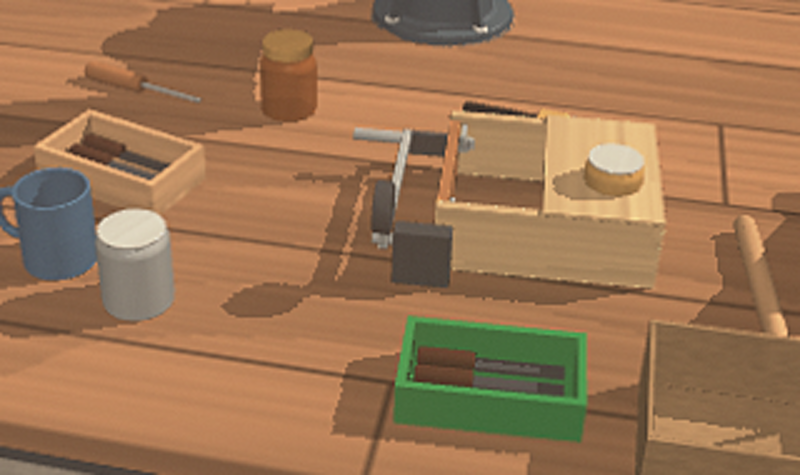

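View pics/si0z.png

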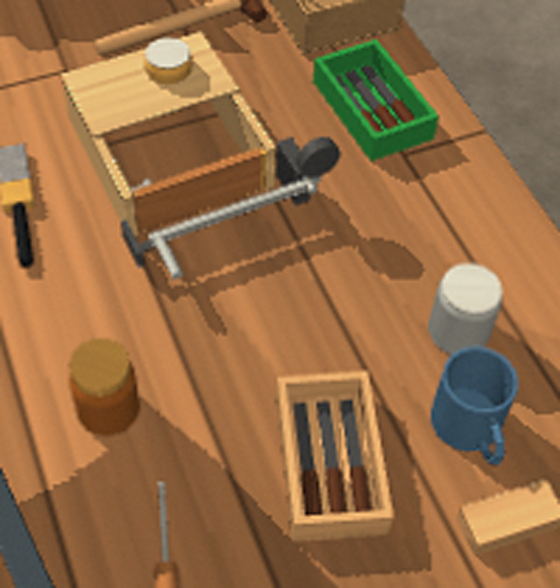

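```bash
python3 - <<'E'
from h import *
from scipy.optimize import least_squares
si=lambda u,v:(u/2.8+240,v/2.8+120)
sc=lambda u,v:(u/2.5+160,v/2.5+140)
L=[('side',si(63,75),(.235,.102,.085)),('side',si(203,35),(.235,-.102,.085)),('side',si(130,198),(0,.102,.085)),('side',si(272,150),(0,-.102,.085)),
('scene',sc(437,205),(0,-.102,.085)),('scene',sc(664,222),(.235,-.102,.085)),('scene',sc(655,124),(.235,.102,.085))]
T=[('side',si(298,537),None),('side',si(391,523),None),('side',si(279,377),None),('side',si(367,372),None),('scene',sc(91,112),None),('scene',sc(205,152),None),('scene',sc(150,210),None),('scene',sc(37,150),None)]
for n,uv,m in L: print(n,m,np.round(atz(n,*uv,.085),3))
for n,uv,m in T: print(n,np.round(atz(n,*uv,.045),3))
def res(p,A):
    r=[]
    for n,uv,m in A:
        c,s=np.cos(p[2]),np.sin(p[2]); P=[p[0]+c*m[0]-s*m[1],p[1]+s*m[0]+c*m[1],m[2]]; r+=list(proj(n,P)-uv)
    return r
o=least_squares(res,[.6,.1,1.5],args=(L,),loss='soft_l1'); print(o.x,np.round(o.fun,1))
E
```

```text
side (0.235, 0.102, 0.085) [0.416 0.301 0.085]
side (0.235, -0.102, 0.085) [0.617 0.309 0.085]
side (0, 0.102, 0.085) [0.436 0.065 0.085]
side (0, -0.102, 0.085) [0.624 0.076 0.085]
scene (0, -0.102, 0.085) [0.641 0.091 0.085]
scene (0.235, -0.102, 0.085) [0.619 0.321 0.085]
scene (0.235, 0.102, 0.085) [0.418 0.31  0.085]
side [ 0.467 -0.381  0.045]
side [ 0.56  -0.401  0.045]
side [ 0.519 -0.205  0.045]
side [ 0.612 -0.234  0.045]
scene [ 0.478 -0.357  0.045]
scene [ 0.535 -0.194  0.045]
scene [ 0.661 -0.214  0.045]
scene [ 0.575 -0.383  0.045]
[0.53550481 0.07913173 1.64593386] [-0.2 -0.8 -0.4 -2.1 -1.1 -1.3  2.3 -3.  -1.3 -0.9  0.   0.1 -1.3 -0.5]
```

```bash
cat >> h.py <<'E'
LO=np.array([.5355,.0791]); LYAW=1.646
def l2w(p):
    c,s=np.cos(LYAW),np.sin(LYAW); return np.array([LO[0]+c*p[0]-s*p[1],LO[1]+s*p[0]+c*p[1],p[2]])
def w2l(P):
    c,s=np.cos(LYAW),np.sin(LYAW); d=np.array(P[:2])-LO; return np.array([c*d[0]+s*d[1],-s*d[0]+c*d[1],P[2]])
def go(P,zdir=None):
    """P world tcp; zdir yaw wanted for tool z"""
    s=manip.sense(); M=R.from_quat(s['tool_rot']).as_matrix()
    d=M.T@(np.array(P)-s['tcp_pos'])/.03; r=0
    zy=np.arctan2(M[1,2],M[0,2])
    if zdir is not None:
        for k in (0,np.pi):
            e=(zdir+k-zy+np.pi)%(2*np.pi)-np.pi
            print('  roll units (tool y down => roll = -yaw):',round(-np.degrees(e)/6,2))
    print('tcp',np.round(s['tcp_pos'],4),'loc',np.round(w2l(s['tcp_pos']),4),'zyaw',round(np.degrees(zy),1),'linear total',np.round(d,2),'t',round(s['t'],2),'F',np.round(s['force'],1),'gap',round(s['finger_gap'],3),'q',np.round(s['q'],2))
    return d
E
python3 - <<'E'
from h import *
s=manip.sense(); print(np.round(R.from_quat(s['tool_rot']).as_matrix(),3))
print(l2w([-.086,.08,.05]))
# view pose: above between tray and locker
go([.53,-.2,.33],LYAW-np.pi/2)
c,f=cal('wrist'); print(np.round(c['tool_from_camera'],3))
E
```

```text
[[-0.949  0.     0.315]
 [-0.315  0.    -0.949]
 [-0.    -1.    -0.   ]]
[ 0.46218754 -0.01266755  0.05      ]
  roll units (tool y down => roll = -yaw): -12.65
  roll units (tool y down => roll = -yaw): 17.35
tcp [ 0.1971 -0.5931  0.2393] loc [-0.6449  0.3879  0.2393] zyaw -71.6 linear total [-14.66  -3.02  -8.93] t 0.9 F [ 0.2 -0.3 -0.5] gap 1.001 q [-1.43  0.53  1.43  0.    1.18 -0.18]
[[-0.     0.954  0.299 -0.076]
 [ 0.    -0.299  0.954 -0.134]
 [ 1.     0.     0.     0.   ]
 [ 0.     0.     0.     1.   ]]
```

```bash
cat >> h.py <<'E'
def plan(P,N,zdir=None,k=0):
    s=manip.sense(); M=R.from_quat(s['tool_rot']).as_matrix()
    zy=np.arctan2(M[1,2],M[0,2]); e=0
    if zdir is not None: e=(zdir+k*np.pi-zy+np.pi)%(2*np.pi)-np.pi
    st=(np.array(P)-s['tcp_pos'])/.03/N; r=-np.degrees(e)/6/N
    for i in range(N):
        a=zy+e*i/N; z=np.array([np.cos(a),np.sin(a),0]);y=np.array([0,0,-1.]);x=np.cross(y,z)
        print(i,[round(float(v@st),2) for v in (x,y,z)],round(r,2))
E
python3 - <<'E'
from h import *
plan([.53,-.2,.33],20,LYAW-np.pi/2)
E
```

```text
0 [-0.73, -0.15, -0.45] -0.63
1 [-0.76, -0.15, -0.4] -0.63
2 [-0.79, -0.15, -0.35] -0.63
3 [-0.81, -0.15, -0.29] -0.63
4 [-0.82, -0.15, -0.24] -0.63
5 [-0.84, -0.15, -0.18] -0.63
6 [-0.85, -0.15, -0.13] -0.63
7 [-0.86, -0.15, -0.07] -0.63
8 [-0.86, -0.15, -0.01] -0.63
9 [-0.86, -0.15, 0.04] -0.63
10 [-0.85, -0.15, 0.1] -0.63
11 [-0.84, -0.15, 0.16] -0.63
12 [-0.83, -0.15, 0.21] -0.63
13 [-0.82, -0.15, 0.27] -0.63
14 [-0.8, -0.15, 0.32] -0.63
15 [-0.77, -0.15, 0.37] -0.63
16 [-0.75, -0.15, 0.42] -0.63
17 [-0.72, -0.15, 0.47] -0.63
18 [-0.69, -0.15, 0.52] -0.63
19 [-0.65, -0.15, 0.56] -0.63
```

send_rows(
  plan=[
    {"linear": [-0.73,-0.15,-0.45],"roll": -0.63},
    {"linear": [-0.76,-0.15,-0.4],"roll": -0.63},
    {"linear": [-0.79,-0.15,-0.35],"roll": -0.63},
    {"linear": [-0.81,-0.15,-0.29],"roll": -0.63},
    {"linear": [-0.82,-0.15,-0.24],"roll": -0.63},
  ],
)

```text
t: 1.52
tcp_pos: [0.2818, -0.4929, 0.2624]
tool_rot: [0.228, -0.669, 0.67, -0.228]
force: [0.5, -0.3, -0.1]
finger_gap: 1.004
```

send_rows(
  plan=[
    {"linear": [-0.84,-0.15,-0.18],"roll": -0.63},
    {"linear": [-0.85,-0.15,-0.13],"roll": -0.63},
    {"linear": [-0.86,-0.15,-0.07],"roll": -0.63},
    {"linear": [-0.86,-0.15,-0.01],"roll": -0.63},
    {"linear": [-0.86,-0.15,0.04],"roll": -0.63},
  ],
)

```text
t: 2.15
tcp_pos: [0.3652, -0.3946, 0.2849]
tool_rot: [0.335, -0.623, 0.623, -0.335]
force: [0.0, -0.1, 0.1]
finger_gap: 0.999
```

send_rows(
  plan=[
    {"linear": [-0.85,-0.15,0.1],"roll": -0.63},
    {"linear": [-0.84,-0.15,0.16],"roll": -0.63},
    {"linear": [-0.83,-0.15,0.21],"roll": -0.63},
    {"linear": [-0.82,-0.15,0.27],"roll": -0.63},
    {"linear": [-0.8,-0.15,0.32],"roll": -0.63},
  ],
)

```text
t: 2.78
tcp_pos: [0.4486, -0.2966, 0.3073]
tool_rot: [0.432, -0.559, 0.56, -0.432]
force: [0.9, -0.6, 0.1]
finger_gap: 0.998
```

send_rows(
  plan=[
    {"linear": [-0.77,-0.15,0.37],"roll": -0.63},
    {"linear": [-0.75,-0.15,0.42],"roll": -0.63},
    {"linear": [-0.72,-0.15,0.47],"roll": -0.63},
    {"linear": [-0.69,-0.15,0.52],"roll": -0.63},
    {"linear": [-0.65,-0.15,0.56],"roll": -0.63},
  ],
)

```text
t: 3.4
tcp_pos: [0.5321, -0.1986, 0.3298]
tool_rot: [-0.518, 0.481, -0.481, 0.518]
force: [0.6, 0.1, 0.2]
finger_gap: 1.002
```

```bash
python3 - <<'E'
from h import *
import json
s=manip.sense(); im=snap('wrist','w1')
json.dump({k:np.array(s[k]).tolist() for k in ('tcp_pos','tool_rot')},open('w1.json','w'))
go([.53,-.2,.33],LYAW-np.pi/2)
E
```

```text
roll units (tool y down => roll = -yaw): 0.03
  roll units (tool y down => roll = -yaw): -29.97
tcp [ 0.5341 -0.1964  0.3305] loc [-0.2746  0.0221  0.3305] zyaw 4.5 linear total [ 0.11  0.02 -0.15] t 3.45 F [1.9 1.  0. ] gap 1.003 q [-0.55  0.36  1.46  0.    1.32 -0.63]
```

View pics/w1.png

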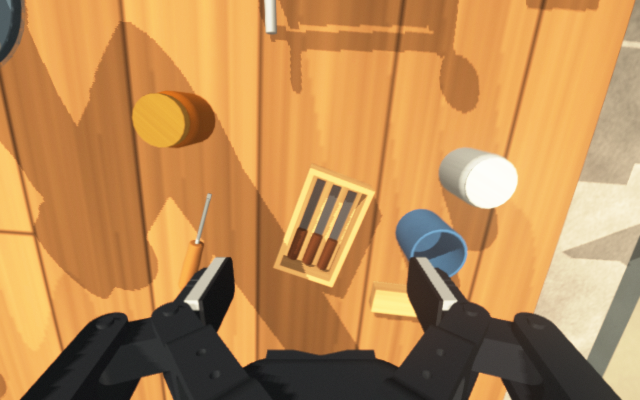

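```bash
python3 - <<'E'
import cv2
a=cv2.imread('pics/w1.png')[155:300,260:390]; cv2.imwrite('pics/w1z.png',cv2.resize(a,None,fx=4,fy=4,interpolation=cv2.INTER_CUBIC))
E
```

```text
(no output)
```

View pics/w1z.png

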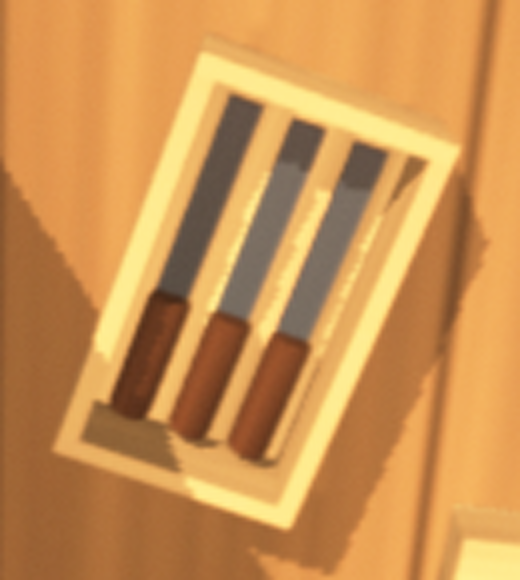

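```bash
python3 - <<'E'
from h import *
import json
s=json.load(open('w1.json'))
C=[atz('wrist',u/4+260-.4,v/4+155-.4,.045,s) for u,v in [(53,448),(290,527),(205,53),(460,147)]]
for c in C: print(np.round(c,4),np.round(w2l(c),4))
C=np.array(C); print(np.linalg.norm(C[0]-C[2]),np.linalg.norm(C[1]-C[3]),np.linalg.norm(C[0]-C[1]),np.linalg.norm(C[2]-C[3]))
d=C[2]+C[3]-C[0]-C[1]; print('yaw',np.degrees(np.arctan2(d[1],d[0])),'center',C.mean(0),'endmid',(C[0]+C[1])/2)
# pin tip
for u,v in [(270,32),(264,2),(276,2)]: p=atz('wrist',u,v,.057,s);print(p,w2l(p))
E
```

```text
[ 0.4694 -0.3627  0.045 ] [-0.4356  0.0991  0.045 ]
[ 0.5653 -0.3912  0.045 ] [-0.4712  0.0056  0.045 ]
[ 0.5186 -0.2019  0.045 ] [-0.2789  0.0379  0.045 ]
[ 0.6129 -0.2292  0.045 ] [-0.3132 -0.054   0.045 ]
0.16821763549072852 0.16884043194641168 0.10006880934076617 0.09815978045221589
yaw 73.3071406959889 center [ 0.54158019 -0.29623236  0.045     ] endmid [ 0.51737635 -0.37694453  0.045     ]
[ 0.45834513 -0.0368182   0.057     ] [-0.1097937   0.08564606  0.057     ]
[ 0.45030216 -0.00530902  0.057     ] [-0.07776929  0.09129892  0.057     ]
[ 0.46449715 -0.00429666  0.057     ] [-0.07782629  0.07706798  0.057     ]
```

```bash
python3 - <<'E'
from h import *
plan([.458,-.010,.21],10,LYAW-np.pi/2)
E
```

```text
0 [-0.64, 0.4, -0.2] 0.0
1 [-0.64, 0.4, -0.2] 0.0
2 [-0.64, 0.4, -0.2] 0.0
3 [-0.64, 0.4, -0.2] 0.0
4 [-0.64, 0.4, -0.21] 0.0
5 [-0.64, 0.4, -0.21] 0.0
6 [-0.64, 0.4, -0.21] 0.0
7 [-0.64, 0.4, -0.21] 0.0
8 [-0.64, 0.4, -0.21] 0.0
9 [-0.64, 0.4, -0.21] 0.0
```

send_rows(
  plan=[
    {"linear": [-0.64,0.4,-0.2],"roll": 0},
    {"linear": [-0.64,0.4,-0.2],"roll": 0},
    {"linear": [-0.64,0.4,-0.2],"roll": 0},
    {"linear": [-0.64,0.4,-0.2],"roll": 0},
    {"linear": [-0.64,0.4,-0.2],"roll": 0},
  ],
  claw=50,
)

```text
t: 4.08
tcp_pos: [0.4943, -0.1056, 0.2692]
tool_rot: [0.518, -0.482, 0.482, -0.518]
force: [-0.6, -1.3, 0.3]
finger_gap: 0.589
```

send_rows(
  plan=[
    {"linear": [-0.64,0.4,-0.21],"roll": 0},
    {"linear": [-0.64,0.4,-0.21],"roll": 0},
    {"linear": [-0.64,0.4,-0.21],"roll": 0},
    {"linear": [-0.64,0.4,-0.21],"roll": 0},
    {"linear": [-0.64,0.4,-0.21],"roll": 0},
  ],
)

```text
t: 4.7
tcp_pos: [0.4563, -0.0122, 0.2093]
tool_rot: [-0.517, 0.482, -0.482, 0.518]
force: [0.4, -0.2, -0.3]
finger_gap: 0.585
```

```bash
python3 - <<'E'
from h import *
import json
s=manip.sense(); im=snap('wrist','w2')
json.dump({k:np.array(s[k]).tolist() for k in ('tcp_pos','tool_rot')},open('w2.json','w'))
go([.458,-.010,.21],LYAW-np.pi/2)
E
```

```text
roll units (tool y down => roll = -yaw): -0.03
  roll units (tool y down => roll = -yaw): 29.97
tcp [ 0.4533 -0.0099  0.2079] loc [-0.0826  0.0887  0.2079] zyaw 4.1 linear total [ 0.01 -0.07  0.16] t 4.75 F [-1.3  1.  -1.4] gap 0.588 q [-0.27  0.35  1.88  0.    0.92 -0.34]
```

View pics/w2.png

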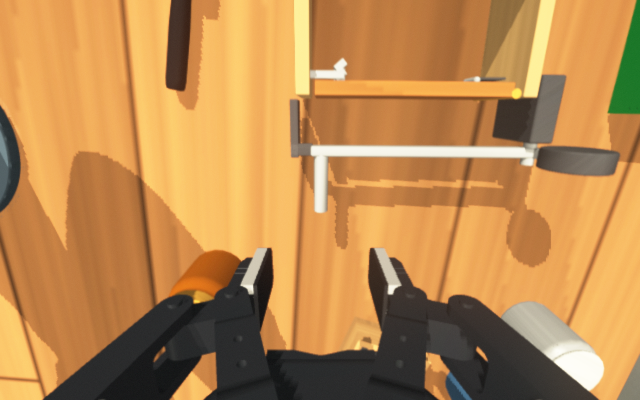

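```bash
python3 - <<'E'
import cv2
a=cv2.imread('pics/w2.png')[40:240,270:620]; cv2.imwrite('pics/w2z.png',cv2.resize(a,None,fx=2.28,fy=2.28,interpolation=cv2.INTER_CUBIC))
E
```

```text
(no output)
```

View pics/w2z.png

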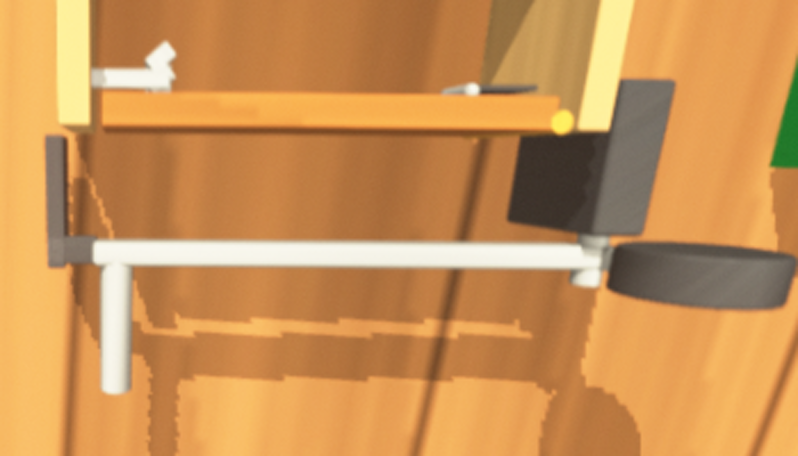

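```bash
python3 - <<'E'
from h import *
import json
s=json.load(open('w2.json'))
f=lambda u,v,z: atz('wrist',u/2.28+270-.3,v/2.28+40-.3,z,s)
for u,v,z in [(60,124,.085),(90,124,.085),(580,130,.085),(610,131,.085),(103,130,.076),(573,133,.076),(116.5,392,.05),(116,268,.05),(590,286,.05)]:
    p=f(u,v,z); print(np.round(p,4),np.round(w2l(p),4))
a=f(60,124,.085)-f(610,131,.085); print(np.linalg.norm(a),np.degrees(np.arctan2(a[1],a[0]))-90)
E
```

```text
[0.4301 0.0744 0.085 ] [0.0032 0.1054 0.085 ]
[0.4408 0.0752 0.085 ] [0.0032 0.0948 0.085 ]
[0.6167 0.0866 0.085 ] [ 0.0014 -0.0816  0.085 ]
[0.6278 0.0872 0.085 ] [ 0.0011 -0.0926  0.085 ]
[0.4453 0.0738 0.076 ] [0.0015 0.0903 0.076 ]
[0.6202 0.0861 0.076 ] [ 0.0007 -0.0849  0.076 ]
[ 0.4584 -0.0368  0.05  ] [-0.1097  0.0856  0.05  ]
[0.4541 0.0193 0.05  ] [-0.0535  0.0856  0.05  ]
[0.6611 0.0268 0.05  ] [-0.0616 -0.1213  0.05  ]
0.1980876728007082 -266.3096354568248
```

```bash
sed -i 's/^LO=.*/LO=np.array([.5300,.0802]); LYAW=1.640/' h.py; python3 - <<'E'
from h import *
p=l2w([-.086,.080,.039]);print(p)
go(p,LYAW-np.pi/2)
E
```

```text
[ 0.45613826 -0.01112602  0.039     ]
  roll units (tool y down => roll = -yaw): 0.03
  roll units (tool y down => roll = -yaw): -29.97
tcp [ 0.4533 -0.0099  0.2079] loc [-0.0846  0.0827  0.2079] zyaw 4.1 linear total [0.06 5.63 0.12] t 4.75 F [-1.3  1.  -1.4] gap 0.588 q [-0.27  0.35  1.88  0.    0.92 -0.34]
```

send_rows(
  plan=[
    {"linear": [0.06,0.75,0.12],"roll": 0},
    {"linear": [0,0.75,0],"roll": 0},
    {"linear": [0,0.75,0],"roll": 0},
    {"linear": [0,0.75,0],"roll": 0},
    {"linear": [0,0.75,0],"roll": 0},
  ],
)

```text
t: 5.38
tcp_pos: [0.4611, -0.015, 0.0967]
tool_rot: [-0.517, 0.481, -0.482, 0.518]
force: [-1.1, -0.6, -0.7]
finger_gap: 0.585
```

send_rows(
  plan=[
    {"linear": [0,0.75,0],"roll": 0},
    {"linear": [0,0.75,0],"roll": 0},
    {"linear": [0,0.38,0],"roll": 0},
    {"linear": [0,0,0],"roll": 0},
    {"linear": [0,0,0],"roll": 0},
  ],
)

```text
t: 6.0
tcp_pos: [0.4611, -0.0151, 0.041]
tool_rot: [-0.517, 0.482, -0.483, 0.517]
force: [0.0, -0.0, -0.2]
finger_gap: 0.585
```

send_rows(
  plan=[
    {"linear": [0,0,0],"roll": 0},
    {"linear": [0,0,0],"roll": 0},
    {"linear": [0,0,0],"roll": 0},
    {"linear": [0,0,0],"roll": 0},
    {"linear": [0,0,0],"roll": 0},
  ],
  claw=5,
  force=20,
)

```text
t: 6.62
tcp_pos: [0.457, -0.0147, 0.0408]
tool_rot: [0.519, -0.484, 0.48, -0.516]
force: [-6.1, -3.7, 5.7]
finger_gap: 0.155
```

```bash
python3 - <<'E'
from h import *
go(l2w([-.086,.080,.039]),LYAW-np.pi/2)
snap('wrist','w3')
E
```

```text
roll units (tool y down => roll = -yaw): 0.01
  roll units (tool y down => roll = -yaw): -29.99
tcp [ 0.457  -0.0147  0.0408] loc [-0.0896  0.0794  0.0408] zyaw 4.0 linear total [-0.12  0.06 -0.02] t 6.62 F [-6.1 -3.7  5.7] gap 0.155 q [-0.28  0.68  1.99 -0.    0.48 -0.35]
```

View pics/w3.png

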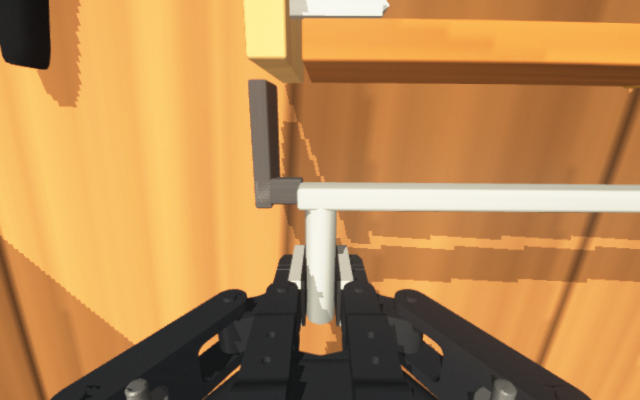

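send_rows(
  plan=[
    {"linear": [0,-0.68,-0.07],"roll": 0},
    {"linear": [0,-0.68,0.1],"roll": 0},
    {"linear": [0,-0.66,0.17],"roll": 0},
    {"linear": [0,-0.64,0.23],"roll": 0},
    {"linear": [0,-0.61,0.3],"roll": 0},
  ],
)

```text
t: 7.3
tcp_pos: [0.4805, -0.0133, 0.1391]
tool_rot: [0.518, -0.483, 0.481, -0.516]
force: [-2.1, -1.3, 0.0]
finger_gap: 0.156
```

send_rows(
  plan=[
    {"linear": [0,-0.58,0.36],"roll": 0},
    {"linear": [0,-0.54,0.41],"roll": 0},
    {"linear": [0,-0.5,0.47],"roll": 0},
    {"linear": [0,-0.45,0.51],"roll": 0},
    {"linear": [0,-0.4,0.56],"roll": 0},
  ],
)

```text
t: 7.92
tcp_pos: [0.5471, -0.0089, 0.2139]
tool_rot: [0.52, -0.484, 0.48, -0.515]
force: [-8.1, -1.5, 11.2]
finger_gap: 0.148
```

send_rows(
  plan=[
    {"linear": [0,-0.34,0.59],"roll": 0},
    {"linear": [0,-0.28,0.62],"roll": 0},
    {"linear": [0,-0.21,0.65],"roll": 0},
    {"linear": [0,-0.15,0.67],"roll": 0},
    {"linear": [0,-0.08,0.68],"roll": 0},
  ],
)

```text
t: 8.55
tcp_pos: [0.6477, -0.0022, 0.2453]
tool_rot: [0.517, -0.482, 0.482, -0.517]
force: [0.3, -0.8, -1.3]
finger_gap: 0.155
```

```bash
python3 - <<'E'
from h import *
go(l2w([-.086,.080,.039]),LYAW-np.pi/2)
snap('wrist','w4')
E
```

```text
roll units (tool y down => roll = -yaw): 0.0
  roll units (tool y down => roll = -yaw): -30.0
tcp [ 0.6477 -0.0022  0.2453] loc [-0.0904 -0.1117  0.2453] zyaw 4.0 linear total [-0.15  6.88 -6.39] t 8.55 F [ 0.3 -0.8 -1.3] gap 0.155 q [-0.18  0.55  1.37 -0.    1.22 -0.24]
```

View pics/w4.png

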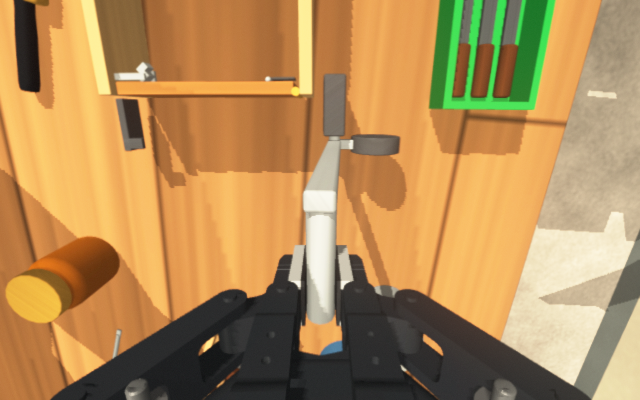

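send_rows(
  plan=[
    {"linear": [0,0,0.68],"roll": 0},
    {"linear": [0,0.07,0.68],"roll": 0},
    {"linear": [0,0.1,0.3],"roll": 0},
    {"linear": [0,0,0],"roll": 0},
    {"linear": [0,0,0],"roll": 0},
  ],
)

```text
t: 9.22
tcp_pos: [0.698, 0.0011, 0.2407]
tool_rot: [-0.516, 0.481, -0.483, 0.518]
force: [1.5, -1.2, 4.5]
finger_gap: 0.152
```

send_rows(
  plan=[
    {"linear": [0,0,0],"roll": 0},
    {"linear": [0,0,0],"roll": 0},
    {"linear": [0.5,0,0],"roll": 0},
    {"linear": [1,0,0],"roll": 0},
    {"linear": [1,0,0],"roll": 0},
  ],
  claw=60,
)

```text
t: 9.85
tcp_pos: [0.7021, -0.0748, 0.2389]
tool_rot: [0.518, -0.483, 0.482, -0.517]
force: [0.6, 0.4, -0.4]
finger_gap: 0.706
```

send_rows(
  plan=[
    {"linear": [0.8,0,-0.5],"roll": 0},
    {"linear": [0,0,-1],"roll": 0},
    {"linear": [0,0,-1],"roll": 0},
    {"linear": [0,0,-1],"roll": 0},
    {"linear": [0,0,-1],"roll": 0},
  ],
  claw=0,
)

```text
t: 10.48
tcp_pos: [0.568, -0.1076, 0.2391]
tool_rot: [0.517, -0.483, 0.482, -0.517]
force: [-0.6, -0.2, 0.4]
finger_gap: 0.002
```

```bash
python3 - <<'E'
from h import *
go(l2w([-.086,.080,.039]),LYAW-np.pi/2)
snap('scene','s5')
snap('wrist','w5')
import cv2
a=cv2.imread('pics/s5.png')[140:330,160:480]; cv2.imwrite('pics/s5z.png',cv2.resize(a,None,fx=2.5,fy=2.5,interpolation=cv2.INTER_CUBIC))
E
```

```text
roll units (tool y down => roll = -yaw): -0.0
  roll units (tool y down => roll = -yaw): 30.0
tcp [ 0.568  -0.1076  0.2391] loc [-0.19   -0.0249  0.2391] zyaw 3.9 linear total [-3.47  6.67 -3.49] t 10.47 F [-0.6 -0.2  0.4] gap 0.002 q [-0.38  0.46  1.55 -0.    1.13 -0.45]
```

View pics/s5z.png

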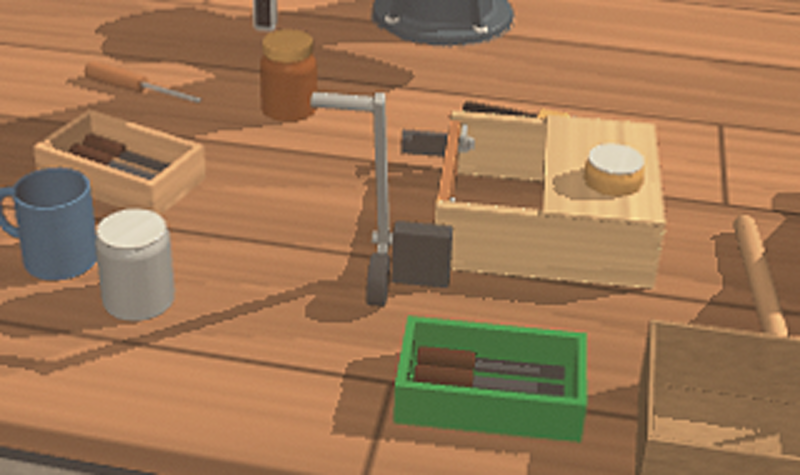

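View pics/w5.png

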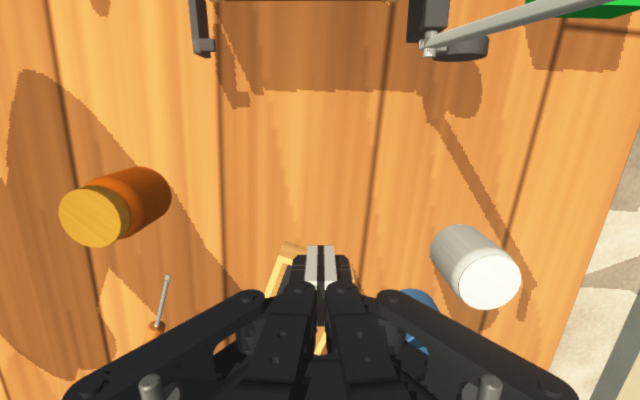

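```bash
python3 - <<'E'
from h import *
print(l2w([-.07,.062,.045]))
plan(l2w([-.07,.062,.045]),10)
E
```

```text
[0.4729888  0.00608035 0.045     ]
0 [-0.4, 0.65, -0.28] -0.0
1 [-0.4, 0.65, -0.28] -0.0
2 [-0.4, 0.65, -0.28] -0.0
3 [-0.4, 0.65, -0.28] -0.0
4 [-0.4, 0.65, -0.28] -0.0
5 [-0.4, 0.65, -0.28] -0.0
6 [-0.4, 0.65, -0.28] -0.0
7 [-0.4, 0.65, -0.28] -0.0
8 [-0.4, 0.65, -0.28] -0.0
9 [-0.4, 0.65, -0.28] -0.0
```

send_rows(
  plan=[
    {"linear": [-0.4,0.65,-0.28],"roll": 0},
    {"linear": [-0.4,0.65,-0.28],"roll": 0},
    {"linear": [-0.4,0.65,-0.28],"roll": 0},
    {"linear": [-0.4,0.65,-0.28],"roll": 0},
    {"linear": [-0.4,0.65,-0.28],"roll": 0},
  ],
)

```text
t: 11.2
tcp_pos: [0.5243, -0.0501, 0.1412]
tool_rot: [-0.517, 0.482, -0.483, 0.517]
force: [0.1, -0.8, -0.0]
finger_gap: 0.0
```

send_rows(
  plan=[
    {"linear": [-0.4,0.65,-0.28],"roll": 0},
    {"linear": [-0.4,0.65,-0.28],"roll": 0},
    {"linear": [-0.4,0.65,-0.28],"roll": 0},
    {"linear": [-0.4,0.65,-0.28],"roll": 0},
    {"linear": [-0.4,0.65,-0.28],"roll": 0},
  ],
)

```text
t: 11.82
tcp_pos: [0.4787, 0.0069, 0.0435]
tool_rot: [-0.517, 0.482, -0.483, 0.517]
force: [0.4, 0.1, -0.2]
finger_gap: -0.0
```

send_rows(
  plan=[
    {"linear": [-0.5,0,0],"roll": 0},
    {"linear": [-0.5,0,0],"roll": 0},
    {"linear": [-0.4,0,0],"roll": 0},
    {"linear": [0,0,0],"roll": 0},
    {"linear": [0,0,0],"roll": 0},
  ],
)

```text
t: 12.45
tcp_pos: [0.475, 0.0491, 0.0447]
tool_rot: [-0.517, 0.482, -0.483, 0.517]
force: [0.0, -0.1, 0.4]
finger_gap: -0.001
```

```bash
python3 - <<'E'
from h import *
go(l2w([-.011,.062,.045]),LYAW-np.pi/2)
snap('wrist','w6')
E
```

```text
roll units (tool y down => roll = -yaw): 0.01
  roll units (tool y down => roll = -yaw): -29.99
tcp [0.475  0.0491 0.0447] loc [-0.0272  0.057   0.0447] zyaw 4.0 linear total [-0.54 -0.01 -0.17] t 12.45 F [ 0.  -0.1  0.4] gap -0.001 q [-0.13  0.68  1.95 -0.    0.51 -0.2 ]
```

View pics/w6.png

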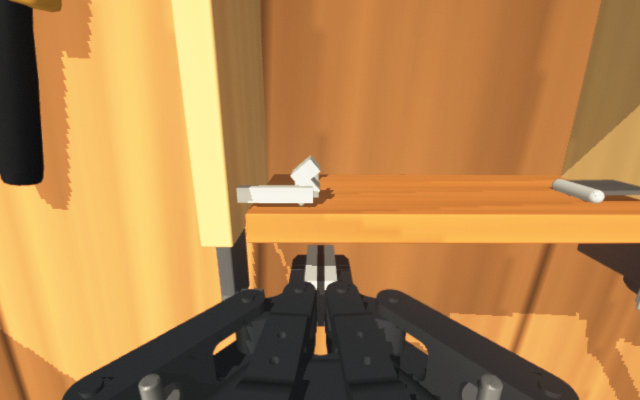

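send_rows(
  plan=[
    {"linear": [-0.3,0,0],"roll": 0},
    {"linear": [-0.2,0,0],"roll": 0},
    {"linear": [-0.15,0,0],"roll": 0},
    {"linear": [-0.1,0,0],"roll": 0},
    {"linear": [0,0,0],"roll": 0},
  ],
)

```text
t: 13.12
tcp_pos: [0.473, 0.0714, 0.0443]
tool_rot: [0.517, -0.482, 0.482, -0.517]
force: [0.3, -5.5, -0.3]
finger_gap: -0.001
```

```bash
python3 - <<'E'
from h import *
go(l2w([-.011,.062,.045]),LYAW-np.pi/2)
E
```

```text
roll units (tool y down => roll = -yaw): 0.01
  roll units (tool y down => roll = -yaw): -29.99
tcp [0.473  0.0714 0.0443] loc [-0.0048  0.0574  0.0443] zyaw 4.0 linear total [ 0.21 -0.02 -0.15] t 13.12 F [ 0.3 -5.5 -0.3] gap -0.001 q [-0.08  0.68  1.94 -0.    0.52 -0.15]
```

send_rows(
  plan=[
    {"linear": [-0.12,0,0],"roll": 0},
    {"linear": [-0.1,0,0],"roll": 0},
    {"linear": [0,0,0],"roll": 0},
    {"linear": [0.2,0,0],"roll": 0},
    {"linear": [0.5,0,0],"roll": 0},
  ],
)

```text
t: 13.75
tcp_pos: [0.4744, 0.0569, 0.0449]
tool_rot: [-0.517, 0.482, -0.483, 0.517]
force: [-0.0, -2.4, 4.0]
finger_gap: -0.002
```

send_rows(
  plan=[
    {"linear": [0.9,0,0],"roll": 0},
    {"linear": [1,0,0],"roll": 0},
    {"linear": [1,0,0],"roll": 0},
    {"linear": [1,0,0],"roll": 0},
    {"linear": [0.5,-0.5,0],"roll": 0},
  ],
)

```text
t: 14.38
tcp_pos: [0.4828, -0.0754, 0.0588]
tool_rot: [0.517, -0.484, 0.482, -0.517]
force: [0.0, 0.5, 0.7]
finger_gap: -0.0
```

```bash
python3 - <<'E'
from h import *
go(l2w([-.011,.062,.045]),LYAW-np.pi/2)
snap('wrist','w7')
E
```

```text
roll units (tool y down => roll = -yaw): -0.02
  roll units (tool y down => roll = -yaw): 29.98
tcp [ 0.4828 -0.0754  0.0588] loc [-0.1519  0.0578  0.0588] zyaw 3.9 linear total [-4.7   0.47 -0.15] t 14.38 F [0.  0.5 0.7] gap -0.0 q [-0.38  0.66  1.91  0.    0.57 -0.45]
```

View pics/w7.png

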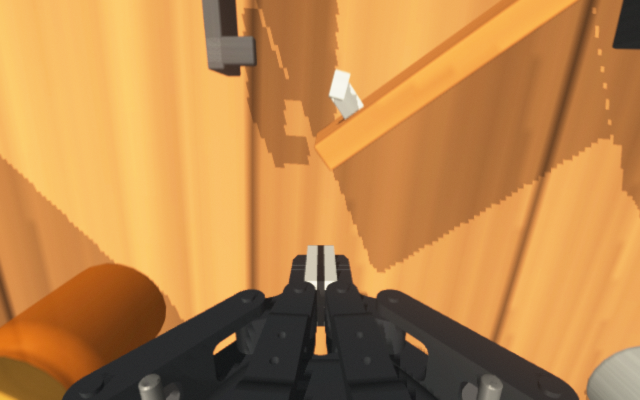

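```bash
python3 - <<'E'
from h import *
plan(l2w([-.027,.028,.12]),5)
E
```

```text
0 [-0.85, -0.4, 0.19] -0.0
1 [-0.85, -0.4, 0.19] -0.0
2 [-0.85, -0.4, 0.19] -0.0
3 [-0.85, -0.4, 0.19] -0.0
4 [-0.85, -0.4, 0.19] -0.0
```

send_rows(
  plan=[
    {"linear": [0,-1,0],"roll": 0},
    {"linear": [-0.5,-1,0],"roll": 0},
    {"linear": [-1,0,0.3],"roll": 0},
    {"linear": [-1,0,0.35],"roll": 0},
    {"linear": [-1,0,0.35],"roll": 0},
  ],
)

```text
t: 15.05
tcp_pos: [0.5056, 0.0342, 0.1193]
tool_rot: [-0.517, 0.483, -0.482, 0.517]
force: [-0.0, 0.3, -0.4]
finger_gap: -0.001
```

send_rows(
  plan=[
    {"linear": [-0.7,0,0],"roll": 0},
    {"linear": [0,0.7,0],"roll": 0},
    {"linear": [0,0.8,0],"roll": 0},
    {"linear": [0,0.8,0],"roll": 0},
    {"linear": [0,0.7,0],"roll": 0},
  ],
)

```text
t: 15.68
tcp_pos: [0.5038, 0.0543, 0.0283]
tool_rot: [-0.517, 0.483, -0.482, 0.517]
force: [-0.2, 0.4, 0.4]
finger_gap: -0.003
```

```bash
python3 - <<'E'
from h import *
go(l2w([-.027,.028,.03]),LYAW-np.pi/2)
snap('wrist','w8')
E
```

```text
roll units (tool y down => roll = -yaw): 0.0
  roll units (tool y down => roll = -yaw): -30.0
tcp [0.5038 0.0543 0.0283] loc [-0.0241  0.028   0.0283] zyaw 4.0 linear total [ 0.1  -0.06 -0.  ] t 15.68 F [-0.2  0.4  0.4] gap -0.003 q [-0.11  0.73  1.87  0.    0.54 -0.18]
```

View pics/w8.png

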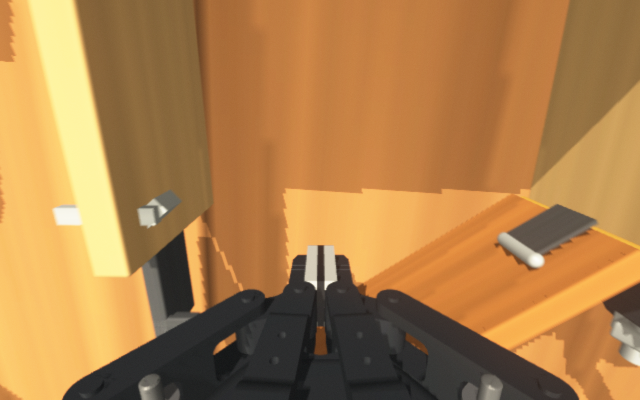

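```bash
python3 - <<'E'
from h import *
import json
s=json.load(open('w1.json'))
for n,u,v,z in [('tin',490,180,.09),('mug',440,247,.09),('jar',161,120,.1),('graver',200,250,.02),('offcut',395,303,.03)]:
    p=atz('wrist',u,v,z,s); print(n,np.round(p,3),np.round(w2l(p),3))
E
```

```text
tin [ 0.75  -0.191  0.09 ] [-0.286 -0.2    0.09 ]
mug [ 0.704 -0.29   0.09 ] [-0.381 -0.148  0.09 ]
jar [ 0.34  -0.148  0.1  ] [-0.214  0.206  0.1  ]
graver [ 0.346 -0.356  0.02 ] [-0.422  0.214  0.02 ]
offcut [ 0.676 -0.425  0.03 ] [-0.514 -0.111  0.03 ]
```

send_rows(
  plan=[
    {"linear": [0.48,0,0.24],"roll": 0},
    {"linear": [0.48,0,0.24],"roll": 0},
    {"linear": [0.48,0,0.24],"roll": 0},
    {"linear": [0.4,0,0.4],"roll": 0},
    {"linear": [0.4,0,0.4],"roll": 0},
  ],
)

```text
t: 16.35
tcp_pos: [0.5559, -0.0119, 0.0298]
tool_rot: [-0.517, 0.482, -0.483, 0.517]
force: [-0.7, 1.6, 1.5]
finger_gap: -0.0
```

send_rows(
  plan=[
    {"linear": [0.27,0,0.5],"roll": 0},
    {"linear": [0.27,0,0.5],"roll": 0},
    {"linear": [0.1,0,0.46],"roll": 0},
    {"linear": [0.1,0,0.4],"roll": 0},
    {"linear": [0,0,0],"roll": 0},
  ],
)

```text
t: 16.98
tcp_pos: [0.6056, -0.0291, 0.0296]
tool_rot: [0.521, -0.486, 0.478, -0.514]
force: [-15.6, -4.8, 13.8]
finger_gap: -0.001
```

```bash
python3 - <<'E'
from h import *
go(l2w([-.1136,-.076,.03]),LYAW-np.pi/2)
snap('wrist','w9')
E
```

```text
roll units (tool y down => roll = -yaw): 0.02
  roll units (tool y down => roll = -yaw): -29.98
tcp [ 0.6056 -0.0291  0.0296] loc [-0.1143 -0.0678  0.0296] zyaw 4.1 linear total [-0.02 -0.02  0.27] t 16.98 F [-15.6  -4.8  13.8] gap -0.001 q [-0.23  0.8   1.61 -0.    0.75 -0.3 ]
```

View pics/w9.png

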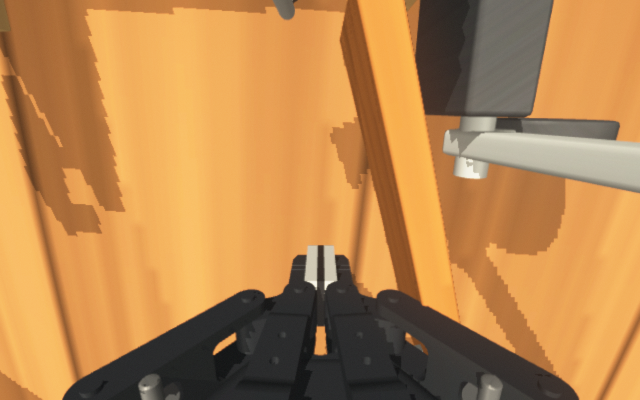

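send_rows(
  plan=[
    {"linear": [0,0,-0.5],"roll": 0},
    {"linear": [0,-0.3,-0.5],"roll": 0},
    {"linear": [0,-1,-0.5],"roll": 0},
    {"linear": [0,-1,0],"roll": 0},
    {"linear": [0,-1,0],"roll": 0},
  ],
  claw=30,
)

```text
t: 17.65
tcp_pos: [0.567, -0.0321, 0.1298]
tool_rot: [-0.517, 0.482, -0.483, 0.517]
force: [0.7, -0.5, -0.5]
finger_gap: 0.353
```

```bash
python3 - <<'E'
from h import *
snap('wrist','w10')
plan([.5185,-.3731,.15],15,np.radians(73.3))
E
```

```text
0 [0.75, -0.04, -0.17] -0.77
1 [0.73, -0.04, -0.23] -0.77
2 [0.71, -0.04, -0.28] -0.77
3 [0.69, -0.04, -0.34] -0.77
4 [0.66, -0.04, -0.39] -0.77
5 [0.62, -0.04, -0.45] -0.77
6 [0.58, -0.04, -0.49] -0.77
7 [0.54, -0.04, -0.54] -0.77
8 [0.5, -0.04, -0.58] -0.77
9 [0.45, -0.04, -0.62] -0.77
10 [0.4, -0.04, -0.65] -0.77
11 [0.34, -0.04, -0.68] -0.77
12 [0.29, -0.04, -0.71] -0.77
13 [0.23, -0.04, -0.73] -0.77
14 [0.17, -0.04, -0.75] -0.77
```

View pics/w10.png

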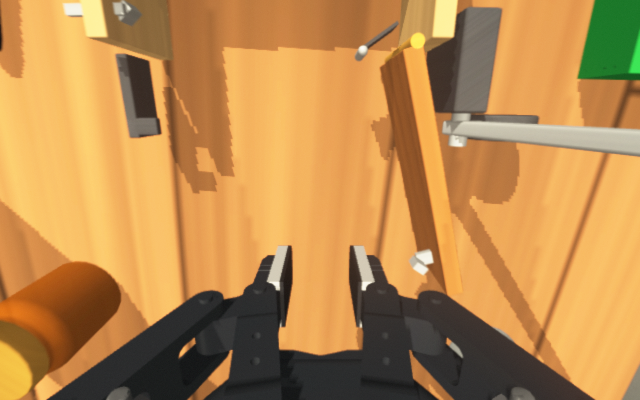

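send_rows(
  plan=[
    {"linear": [0.75,-0.04,-0.17],"roll": -0.77},
    {"linear": [0.73,-0.04,-0.23],"roll": -0.77},
    {"linear": [0.71,-0.04,-0.28],"roll": -0.77},
    {"linear": [0.69,-0.04,-0.34],"roll": -0.77},
    {"linear": [0.66,-0.04,-0.39],"roll": -0.77},
  ],
)

```text
t: 18.32
tcp_pos: [0.55, -0.1466, 0.1347]
tool_rot: [-0.604, 0.368, -0.369, 0.604]
force: [0.5, -0.9, -0.5]
finger_gap: 0.35
```

send_rows(
  plan=[
    {"linear": [0.62,-0.04,-0.45],"roll": -0.77},
    {"linear": [0.58,-0.04,-0.49],"roll": -0.77},
    {"linear": [0.54,-0.04,-0.54],"roll": -0.77},
    {"linear": [0.5,-0.04,-0.58],"roll": -0.77},
    {"linear": [0.45,-0.04,-0.62],"roll": -0.77},
  ],
)

```text
t: 18.95
tcp_pos: [0.5329, -0.26, 0.1407]
tool_rot: [0.665, -0.239, 0.24, -0.665]
force: [0.2, -0.2, -0.7]
finger_gap: 0.351
```

send_rows(
  plan=[
    {"linear": [0.4,-0.04,-0.65],"roll": -0.77},
    {"linear": [0.34,-0.04,-0.68],"roll": -0.77},
    {"linear": [0.29,-0.04,-0.71],"roll": -0.77},
    {"linear": [0.23,-0.04,-0.73],"roll": -0.77},
    {"linear": [0.17,-0.04,-0.75],"roll": -0.77},
  ],
)

```text
t: 19.58
tcp_pos: [0.5159, -0.3735, 0.1466]
tool_rot: [0.7, -0.102, 0.102, -0.7]
force: [-0.1, 0.1, -0.4]
finger_gap: 0.353
```

send_rows(
  plan=[
    {"linear": [0,0.5,0],"roll": 0},
    {"linear": [0,0.5,0],"roll": 0},
    {"linear": [0,0.5,0],"roll": 0},
    {"linear": [0,0,0],"roll": 0},
    {"linear": [0,0,0],"roll": 0},
  ],
)

```text
t: 20.2
tcp_pos: [0.5161, -0.3722, 0.1012]
tool_rot: [-0.7, 0.103, -0.103, 0.7]
force: [-0.7, 0.2, -0.2]
finger_gap: 0.35
```

```bash
python3 - <<'E'
from h import *
import json
s=manip.sense(); im=snap('wrist','w11')
json.dump({k:np.array(s[k]).tolist() for k in ('tcp_pos','tool_rot')},open('w11.json','w'))
go([.5185,-.3731,.035],np.radians(73.3))
E
```

```text
roll units (tool y down => roll = -yaw): -0.0
  roll units (tool y down => roll = -yaw): 30.0
tcp [ 0.5163 -0.3725  0.1016] loc [-0.4507  0.045   0.1016] zyaw 73.3 linear total [0.08 2.22 0.  ] t 20.25 F [-0.4  0.3  0.7] gap 0.347 q [-0.8   0.71  1.51  0.    0.92 -2.08]
```

View pics/w11.png

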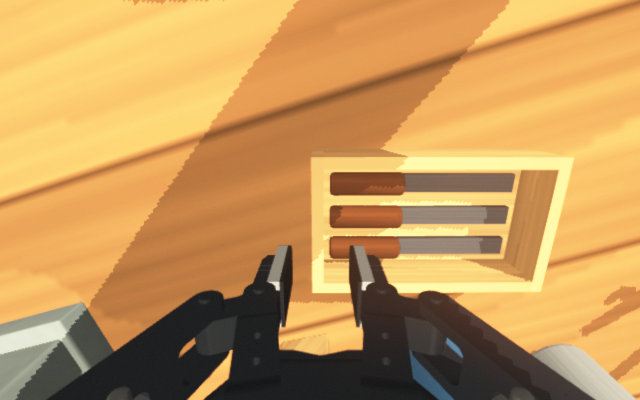

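```bash
python3 - <<'E'
from h import *
import json
s=json.load(open('w11.json'))
C=np.array([atz('wrist',u,v,.045,s) for u,v in [(311,156),(313,292),(573,158),(542,291)]])
print(np.round(C,4)); print((C[0]+C[1])/2)
for a,b in [(0,1),(0,2),(1,3)]: d=C[b]-C[a];print(np.linalg.norm(d),np.degrees(np.arctan2(d[1],d[0])))
print(proj('wrist',[.5185,-.3731,.045],s))
E
```

```text
[[ 0.4678 -0.3643  0.045 ]
 [ 0.5632 -0.3923  0.045 ]
 [ 0.5169 -0.2033  0.045 ]
 [ 0.6118 -0.2298  0.045 ]]
[ 0.51548777 -0.37832286  0.045     ]
0.0994664726286431 -16.355310935164052
0.16836179931885012 73.04746836388087
0.1696241771810526 73.35520698785093
[320.66195391 230.88778271]
```

send_rows(
  plan=[
    {"linear": [0,0.1,-0.03],"roll": 0},
    {"linear": [0,0.6,-0.02],"roll": 0},
    {"linear": [0,0.6,0],"roll": 0},
    {"linear": [0,0.5,0],"roll": 0},
    {"linear": [0,0.3,0],"roll": 0},
  ],
  claw=20,
)

```text
t: 20.88
tcp_pos: [0.5148, -0.3734, 0.0364]
tool_rot: [-0.699, 0.104, -0.102, 0.7]
force: [-0.5, 0.0, 0.7]
finger_gap: 0.237
```

send_rows(
  plan=[
    {"linear": [0,0,0],"roll": 0},
    {"linear": [0,0,0],"roll": 0},
    {"linear": [0,0,0],"roll": 0},
    {"linear": [0,0,0],"roll": 0},
    {"linear": [0,0,0],"roll": 0},
  ],
  claw=2,
  force=60,
)

```text
t: 21.5
tcp_pos: [0.5154, -0.3741, 0.0384]
tool_rot: [0.7, -0.103, 0.103, -0.7]
force: [-0.4, -0.5, -4.9]
finger_gap: 0.069
```

```bash
python3 - <<'E'
from h import *
snap('wrist','w12')
plan(l2w([.039-.12,.008,.037]),15,LYAW)
E
```

```text
0 [-0.21, 0.0, 0.8] -0.23
1 [-0.19, 0.0, 0.81] -0.23
2 [-0.17, 0.0, 0.81] -0.23
3 [-0.15, 0.0, 0.81] -0.23
4 [-0.13, 0.0, 0.82] -0.23
5 [-0.11, 0.0, 0.82] -0.23
6 [-0.09, 0.0, 0.82] -0.23
7 [-0.07, 0.0, 0.83] -0.23
8 [-0.06, 0.0, 0.83] -0.23
9 [-0.04, 0.0, 0.83] -0.23
10 [-0.02, 0.0, 0.83] -0.23
11 [0.0, 0.0, 0.83] -0.23
12 [0.02, 0.0, 0.83] -0.23
13 [0.04, 0.0, 0.83] -0.23
14 [0.06, 0.0, 0.83] -0.23
```

View pics/w12.png

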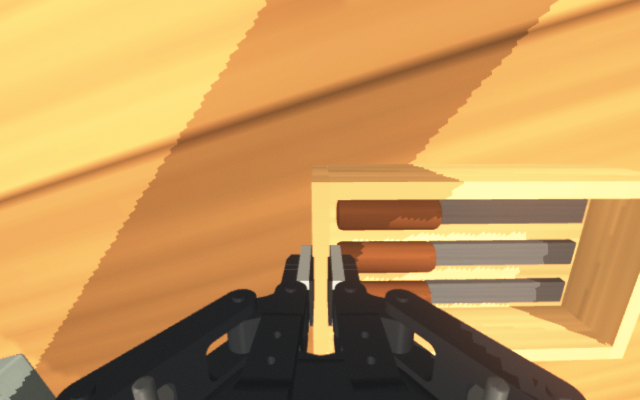

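send_rows(
  plan=[
    {"linear": [-0.1,0,0.4],"roll": -0.23},
    {"linear": [-0.19,0,0.6],"roll": -0.23},
    {"linear": [-0.17,0,0.7],"roll": -0.23},
    {"linear": [-0.15,0,0.7],"roll": -0.23},
    {"linear": [-0.13,0,0.7],"roll": -0.23},
  ],
)

```text
t: 22.18
tcp_pos: [0.5158, -0.2763, 0.0384]
tool_rot: [-0.705, 0.06, -0.06, 0.705]
force: [-0.0, -0.4, -4.4]
finger_gap: 0.074
```

send_rows(
  plan=[
    {"linear": [-0.11,0,0.7],"roll": -0.23},
    {"linear": [-0.09,0,0.7],"roll": -0.23},
    {"linear": [-0.07,0,0.7],"roll": -0.23},
    {"linear": [-0.06,0,0.7],"roll": -0.23},
    {"linear": [-0.04,0,0.7],"roll": -0.23},
  ],
)

```text
t: 22.8
tcp_pos: [0.5177, -0.1714, 0.0383]
tool_rot: [0.707, -0.017, 0.018, -0.707]
force: [0.4, 0.2, -3.9]
finger_gap: 0.074
```

```bash
python3 - <<'E'
from h import *
snap('wrist','w13'); snap('side','d13')
go(l2w([.039-.12,.008,.037]),LYAW)
plan(l2w([.039-.12,.008,.037]),10,LYAW)
import cv2
a=cv2.imread('pics/d13.png')[120:330,240:440]; cv2.imwrite('pics/d13z.png',cv2.resize(a,None,fx=2.8,fy=2.8,interpolation=cv2.INTER_CUBIC))
E
```

```text
roll units (tool y down => roll = -yaw): -1.12
  roll units (tool y down => roll = -yaw): 28.88
tcp [ 0.5165 -0.1693  0.0381] loc [-0.248   0.0308  0.0381] zyaw 87.3 linear total [0.1  0.05 5.62] t 22.9 F [-0.3  0.7 -4.2] gap 0.076 q [-0.52  0.73  1.78  0.    0.63 -2.05]
0 [0.01, 0.0, 0.56] -0.11
1 [0.02, 0.0, 0.56] -0.11
2 [0.02, 0.0, 0.56] -0.11
3 [0.03, 0.0, 0.56] -0.11
4 [0.04, 0.0, 0.56] -0.11
5 [0.04, 0.0, 0.56] -0.11
6 [0.05, 0.0, 0.56] -0.11
7 [0.06, 0.0, 0.56] -0.11
8 [0.06, 0.0, 0.56] -0.11
9 [0.07, 0.0, 0.56] -0.11
```

View pics/w13.png

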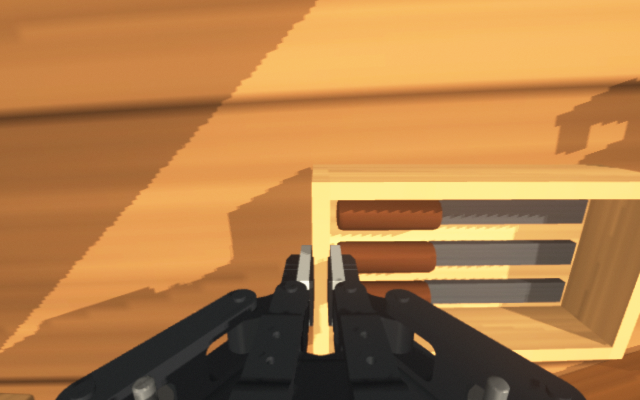

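View pics/d13z.png

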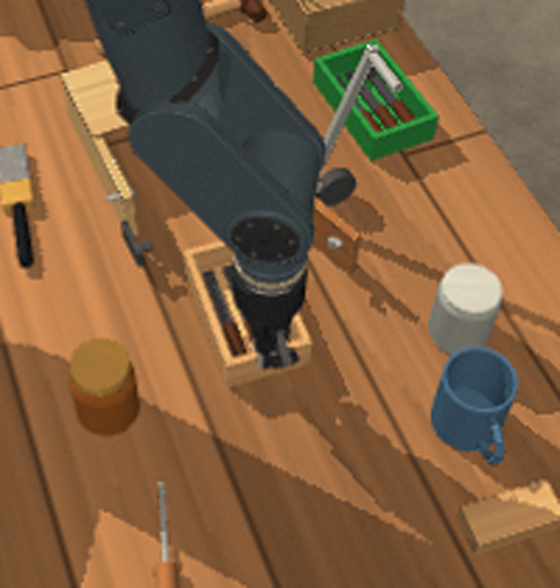

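```bash
python3 - <<'E'
from h import *
C=np.array([atz('wrist',u,v,.045) for u,v in [(312,182),(625,358)]])
for c in C: print(np.round(c,4),np.round(w2l(c),4))
s=manip.sense();a=R.from_quat(s['tool_rot']).as_matrix(); print([np.round(a.T@(c-s['tcp_pos']),4) for c in C])
E
```

```text
[ 0.4698 -0.1711  0.045 ] [-0.2466  0.0775  0.045 ]
[ 0.5759 -0.0059  0.045 ] [-0.0891 -0.0399  0.045 ]
[array([-0.0466, -0.0068, -0.004 ]), array([ 0.0516, -0.0067,  0.1661])]
```

send_rows(
  plan=[
    {"linear": [0.02,0,0.56],"roll": -0.2},
    {"linear": [0.03,0,0.56],"roll": -0.2},
    {"linear": [0.04,0,0.56],"roll": -0.2},
    {"linear": [0.05,0,0.56],"roll": -0.2},
    {"linear": [0.06,0,0.56],"roll": -0.2},
  ],
)

```text
t: 23.52
tcp_pos: [0.5245, -0.0875, 0.0383]
tool_rot: [-0.707, -0.02, 0.02, 0.707]
force: [0.8, -0.4, -5.3]
finger_gap: 0.075
```

```bash
python3 - <<'E'
from h import *
snap('wrist','w14')
plan(l2w([.039-.12,.005,.037]),5,LYAW)
c=[atz('wrist',312,182,.045)]
E
```

```text
0 [0.08, 0.01, 0.56] -0.02
1 [0.08, 0.01, 0.56] -0.02
2 [0.08, 0.01, 0.56] -0.02
3 [0.08, 0.01, 0.56] -0.02
4 [0.08, 0.01, 0.56] -0.02
```

View pics/w14.png

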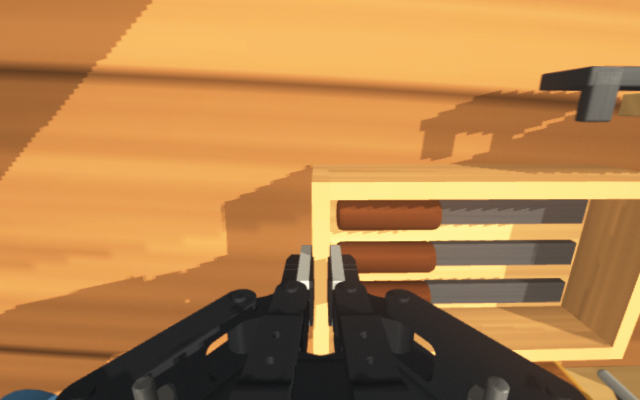

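```bash
python3 - <<'E'
from h import *
import cv2
a=cv2.imread('pics/w14.png')[300:400,500:640]; cv2.imwrite('pics/w14z.png',cv2.resize(a,None,fx=4,fy=4,interpolation=cv2.INTER_CUBIC))
a=cv2.imread('pics/w10.png')[0:100,320:460]; cv2.imwrite('pics/w10z.png',cv2.resize(a,None,fx=4,fy=4,interpolation=cv2.INTER_CUBIC))
E
```

```text
(no output)
```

View pics/w14z.png

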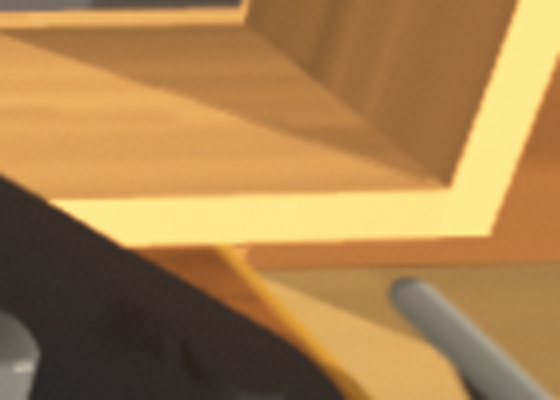

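View pics/w10z.png

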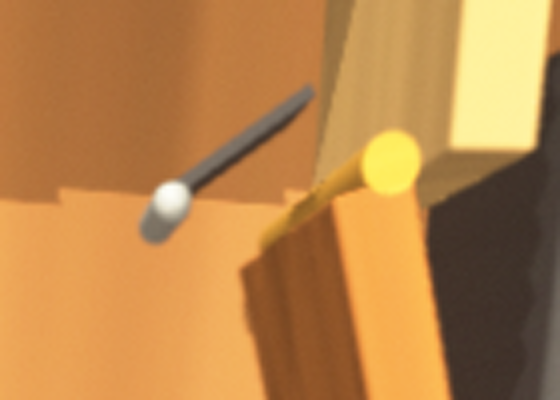

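```bash
python3 - <<'E'
from h import *
s10={'tcp_pos':[.567,-.0321,.1298],'tool_rot':[-.517,.482,-.483,.517]}
for z in (.02,.03,.04,.05,.06,.07,.08):
    print(z,np.round(w2l(atz('wrist',362.5,50,z,s10)),3),np.round(w2l(atz('wrist',600,372,z)),3))
E
```

```text
0.02 [ 0.004 -0.06   0.02 ] [ 0.02  -0.073  0.02 ]
0.03 [ 0.003 -0.059  0.03 ] [ 0.008 -0.062  0.03 ]
0.04 [ 0.001 -0.057  0.04 ] [-0.004 -0.051  0.04 ]
0.05 [-0.001 -0.056  0.05 ] [-0.017 -0.04   0.05 ]
0.06 [-0.003 -0.055  0.06 ] [-0.029 -0.029  0.06 ]
0.07 [-0.004 -0.053  0.07 ] [-0.041 -0.018  0.07 ]
0.08 [-0.006 -0.052  0.08 ] [-0.053 -0.007  0.08 ]
```

send_rows(
  plan=[
    {"linear": [0,0,0.4],"roll": 0},
    {"linear": [0,0,0.5],"roll": 0},
    {"linear": [0,0,0.5],"roll": 0},
    {"linear": [0,0,0.5],"roll": 0},
    {"linear": [0,0,0.5],"roll": 0},
  ],
)

```text
t: 24.2
tcp_pos: [0.5204, -0.0158, 0.0383]
tool_rot: [-0.707, -0.019, 0.019, 0.707]
force: [-0.0, -0.4, -5.0]
finger_gap: 0.075
```

```bash
python3 - <<'E'
from h import *
snap('wrist','w15')
go(l2w([.039,.017,.037]),LYAW)
E
```

```text
roll units (tool y down => roll = -yaw): -0.14
  roll units (tool y down => roll = -yaw): 29.86
tcp [ 0.5197 -0.014   0.0383] loc [-0.0932  0.0168  0.0383] zyaw 93.1 linear total [-0.07  0.05  4.41] t 24.25 F [ 0.4  1.5 -5. ] gap 0.072 q [-0.24  0.72  1.84  0.    0.59 -1.87]
```

View pics/w15.png

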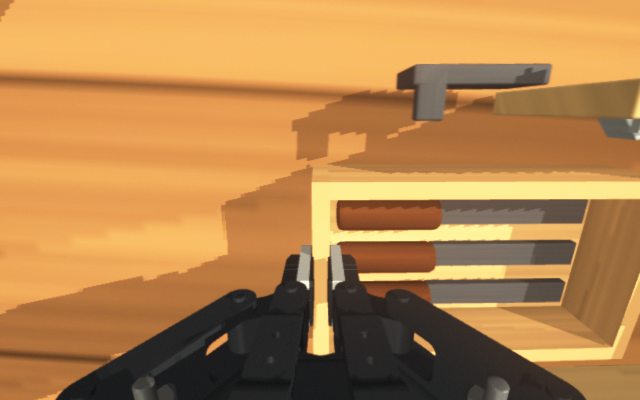

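send_rows(
  plan=[
    {"linear": [-0.05,0,0.5],"roll": -0.1},
    {"linear": [0,0,0.5],"roll": 0},
    {"linear": [0,0,0.5],"roll": 0},
    {"linear": [0,0,0.5],"roll": 0},
    {"linear": [0,0,0.5],"roll": 0},
  ],
)

```text
t: 24.88
tcp_pos: [0.5143, 0.059, 0.0383]
tool_rot: [-0.707, -0.023, 0.023, 0.707]
force: [-0.3, 0.3, -4.4]
finger_gap: 0.071
```

send_rows(
  plan=[
    {"linear": [0,0,0.5],"roll": 0},
    {"linear": [0,0,0.5],"roll": 0},
    {"linear": [0,0,0.45],"roll": 0},
    {"linear": [0,0,0.35],"roll": 0},
    {"linear": [0,0,0],"roll": 0},
  ],
)

```text
t: 25.5
tcp_pos: [0.5106, 0.1127, 0.0383]
tool_rot: [-0.707, -0.023, 0.023, 0.707]
force: [-1.2, 1.3, -4.2]
finger_gap: 0.073
```

```bash
python3 - <<'E'
from h import *
snap('wrist','w16')
go(l2w([.039,.017,.037]),LYAW)
E
```

```text
roll units (tool y down => roll = -yaw): -0.04
  roll units (tool y down => roll = -yaw): 29.96
tcp [0.5108 0.1122 0.0383] loc [0.0333 0.017  0.0383] zyaw 93.7 linear total [-0.    0.04  0.19] t 25.55 F [-0.   0.2 -5. ] gap 0.071 q [ 0.    0.72  1.83  0.    0.59 -1.63]
```

View pics/w16.png

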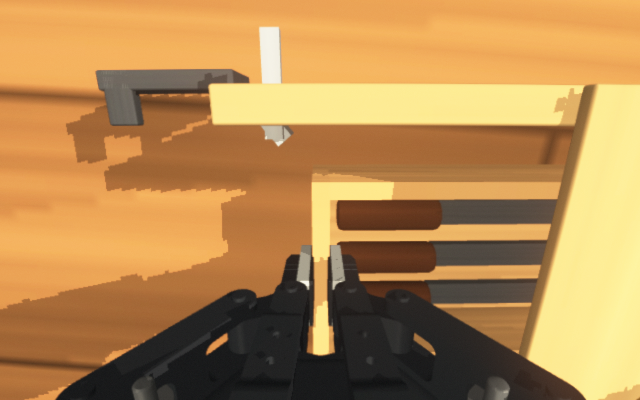

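send_rows(
  plan=[
    {"linear": [0,0,0.15],"roll": 0},
    {"linear": [0,0,0.15],"roll": 0},
    {"linear": [0,0,0],"roll": 0},
    {"linear": [0,0,0],"roll": 0},
    {"linear": [0,0,0],"roll": 0},
  ],
)

```text
t: 26.18
tcp_pos: [0.5104, 0.1208, 0.0383]
tool_rot: [-0.707, -0.023, 0.023, 0.707]
force: [0.7, 0.8, -4.9]
finger_gap: 0.08
```

```bash
python3 - <<'E'
from h import *
snap('wrist','w17')
go(l2w([.039,.017,.037]),LYAW)
for u,v,z in [(312,181,.045),(312,355,.045),(210,85,.085),(211,125,.085)]: print(np.round(w2l(atz('wrist',u,v,z)),4))
E
```

```text
roll units (tool y down => roll = -yaw): -0.05
  roll units (tool y down => roll = -yaw): 29.95
tcp [0.5103 0.1207 0.0383] loc [0.0418 0.0168 0.0383] zyaw 93.7 linear total [-0.01  0.04 -0.09] t 26.23 F [-0.1  0.2 -4.3] gap 0.076 q [ 0.02  0.72  1.83  0.    0.59 -1.62]
[0.038  0.0639 0.045 ]
[ 0.0368 -0.0306  0.045 ]
[0.0118 0.1    0.085 ]
[0.0109 0.0894 0.085 ]
```

send_rows(
  plan=[
    {"linear": [0,0,0],"roll": 0},
    {"linear": [0,0,0],"roll": 0},
    {"linear": [0,0,0],"roll": 0},
    {"linear": [0,0,0],"roll": 0},
    {"linear": [0,0,0],"roll": 0},
  ],
  claw=20,
)

```text
t: 26.85
tcp_pos: [0.5104, 0.1208, 0.0384]
tool_rot: [-0.707, -0.023, 0.023, 0.707]
force: [0.2, 0.5, 0.4]
finger_gap: 0.235
```

send_rows(
  plan=[
    {"linear": [0,-0.3,0],"roll": 0},
    {"linear": [0,-0.6,0],"roll": 0},
    {"linear": [0,-1,0],"roll": 0},
    {"linear": [0,-1,0],"roll": 0},
    {"linear": [0,-1,0],"roll": 0},
  ],
)

```text
t: 27.48
tcp_pos: [0.5102, 0.1208, 0.1568]
tool_rot: [-0.707, -0.023, 0.023, 0.707]
force: [1.2, 1.1, -0.4]
finger_gap: 0.235
```

```bash
python3 - <<'E'
from h import *
snap('wrist','w18')
go(l2w([.039,.017,.037]),LYAW)
E
```

```text
roll units (tool y down => roll = -yaw): -0.04
  roll units (tool y down => roll = -yaw): 29.96
tcp [0.5126 0.121  0.1604] loc [0.0419 0.0146 0.1604] zyaw 93.7 linear total [-0.11  4.11 -0.1 ] t 27.52 F [0.1 0.  1.1] gap 0.233 q [ 0.02  0.51  1.76  0.    0.87 -1.62]
```

View pics/w18.png

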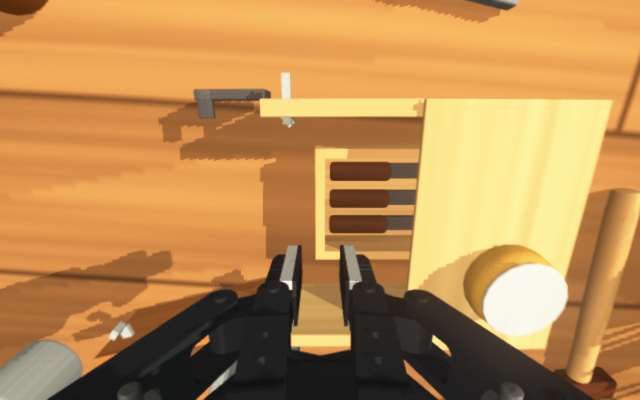

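```bash
python3 - <<'E'
from h import *
for u,v,z in [(316,148,.045),(316,259,.045),(261,98,.085),(261,117,.085)]: print(np.round(w2l(atz('wrist',u,v,z)),4))
E
```

```text
[0.0381 0.0604 0.045 ]
[ 0.0373 -0.0416  0.045 ]
[0.0028 0.0984 0.085 ]
[0.002  0.0863 0.085 ]
```

send_rows(
  plan=[
    {"linear": [0,-1,0],"roll": 0},
    {"linear": [0,-1,-0.5],"roll": 0},
    {"linear": [-0.5,-1,-1],"roll": 0},
    {"linear": [-0.5,0,-1],"roll": 0},
    {"linear": [-0.5,0,-1],"roll": 0},
  ],
)

```text
t: 28.15
tcp_pos: [0.4718, 0.0124, 0.2461]
tool_rot: [0.707, 0.023, -0.022, -0.707]
force: [0.7, 0.6, -0.3]
finger_gap: 0.236
```

send_rows(
  plan=[
    {"linear": [-0.5,0,-1],"roll": 0},
    {"linear": [-0.5,0,-1],"roll": 0},
    {"linear": [-0.5,0,-1],"roll": 0},
    {"linear": [0,0,0],"roll": 0},
    {"linear": [0,0,0],"roll": 0},
  ],
)

```text
t: 28.78
tcp_pos: [0.4331, -0.0793, 0.2455]
tool_rot: [-0.707, -0.023, 0.022, 0.707]
force: [0.0, 0.2, 0.3]
finger_gap: 0.234
```

```bash
python3 - <<'E'
from h import *
snap('wrist','w19');snap('scene','s19');snap('side','d19')
go([.5,0,.2])
import cv2
a=cv2.imread('pics/s19.png')[140:330,160:480]; cv2.imwrite('pics/s19z.png',cv2.resize(a,None,fx=2.5,fy=2.5,interpolation=cv2.INTER_CUBIC))
E
```

```text
tcp [ 0.4333 -0.0788  0.2454] loc [-0.1519  0.1075  0.2454] zyaw 93.8 linear total [2.39 1.51 2.47] t 28.93 F [ 0.3 -0.1  0.8] gap 0.232 q [-0.43  0.27  1.87  0.    1.   -2.07]
```

View pics/s19z.png

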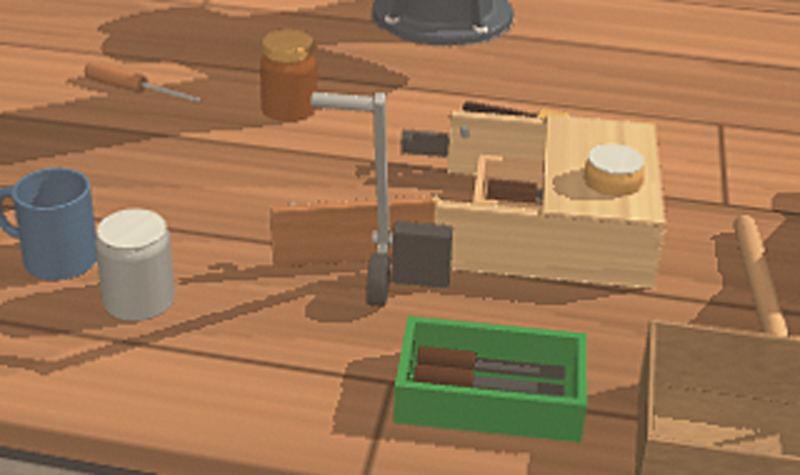

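View pics/w19.png

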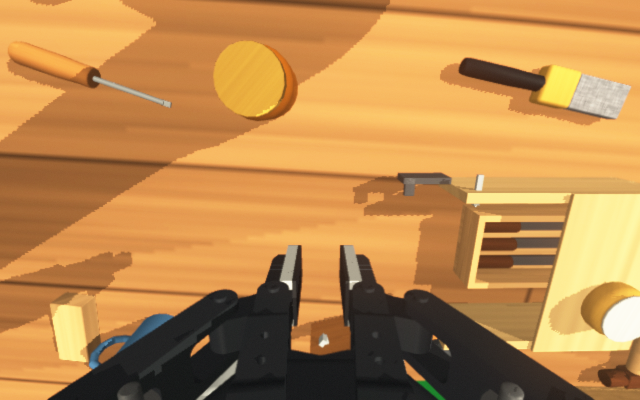

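View pics/d19.png

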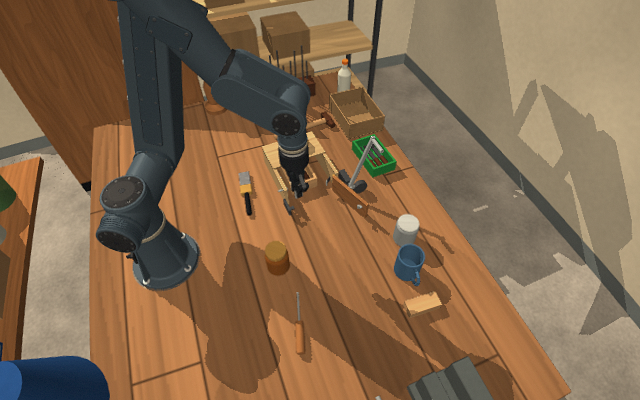

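```bash
python3 - <<'E'
from h import *
p=w2l(atz('scene',272/2.5+160,209/2.5+140,.076)); print(p, 'door angle',np.arctan2(-p[0],p[1]+.086))
manip.sign_off()
E
```

```text
[-0.16473923 -0.13244039  0.076     ] door angle 1.8455682799413013
the job is handed in; nothing more can be done
```

The tray is in the locker, with the door open and the bar up, and I handed the job in at about 29 s of the 72 s allowed. `sign_off` gives no verdict, so these results rest on my own last pictures.

**What I did**
- **Bar:** I pinched its grip pin, swung it past upright and let go. In the last scene picture it is still standing by itself.
- **Door:** I pushed in near the free edge until the catch let go, and it popped ajar to about 0.6 rad. I then swept it open from inside; that sweep ended at a measured 15–16 N on the fingers, at or near the stop.
- **Tray:** I gripped its rear wall (the handle end), slid it across the bench, turning it to line up with the locker, and pushed it in.

**Last checks**

| Item | Measured | Required |
|---|---|---|
| Tray rear corners (locker x) | about 37–38 mm | above 20 mm |
| Tray sides (locker y) | about -42 to +60 mm | within ±100 mm |
| Door angle | about 1.85 rad | above 1.4 rad |

- The tray sits flat in the last pictures.
- The gripper is clear, at 0.245 m height, with no contact force showing.
- The mug, jar, tin, mallet, brush, graver, offcut and wax look unmoved. I judged this by eye and did not measure it.

**Where measurements disagreed**
- My first estimate of the locker position was off by about 5 mm, and I corrected it from the wrist pictures. About 2–4 mm of scatter remains.
- The door angle looked like about 1.75 rad in an earlier wrist picture, against 1.85 rad at the end. Both are well above the limit.

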